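# Brace the work stop in the sander table's slot and tighten its bar handle

### The job

Tighten the bar handle of the work stop with the oblong foot: on the bench its foot just spins along, so first stand it upright in the slot of the cast sander table, the whole foot down on the slot's floor near the middle, and then turn the handle clockwise (seen from above) until it is fully tight, in line with the foot. Leave it standing there, never tip it over, and do not move the similar stop with the round foot.

Things in the scene. Friction and masses are not known exactly. Their poses are not given: they have to be found in the camera images.
- stop: Loose, 0.33 kg. Origin: centre of underside, z up. Heights: round boss 30 mm across 0-3 mm; grey oblong foot 34 (x) by 80 mm (y, long axis) 3-17; aluminium post 26 mm across to 45; stud 10 mm across to 58; black bar handle 52 mm long, 14 thick, 58-82 mm, centred on the post. Grip the bar from above across its 14 mm, finger ends above 47 mm; it carries the stop. Fits the slot either way round.
- knob (a joint): Bar handle's turn on the foot, rad, clockwise from above positive. 0 (loose): bar 1.2 rad counter-clockwise of the foot's long axis; 1.2 (tight, hard stop): along it. Starts at 0 to 0.25. Stiff all the way (0.2 N m), stays where left: an unbraced foot turns along with it, and the foot does not swing when carried by the bar.
- jig: Cast steel sander table lying fixed on the bench, 150 (x) by 200 mm (y), top at 30 mm. A straight slot 48 mm wide runs along its y through the middle, open above and at both ends, flat floor 10 mm above the bench. Origin: centre of the underside, below the slot's middle. The stop's foot can turn about 0.2 rad in the slot before the walls hold it.
- round_stop: Bystander: a similar stop, 82 mm tall, with a round grey foot 60 mm across, the same post and a black bar handle fixed to it. Origin: centre of its underside. Not to be moved.

How it is judged (in metres and radians):
On the way, in this order (a step that is already met when the one before it is completed fails the run):
1. the stop stands upright in the slot, its whole foot down on the slot's floor, the handle not yet tight (x of stop in the frame of jig between -0.014 and 0.014 m and y of stop in the frame of jig between -0.065 and 0.065 m and z of stop in the frame of jig below 0.015 m and angle between stop's own z axis and vertical below 0.12 rad and value of joint knob below 0.9 rad), for 0.1 s.
2. the handle has been turned tight with the foot braced in the slot (value of joint knob above 1.02 rad and z of stop in the frame of jig below 0.018 m and x of stop in the frame of jig between -0.014 and 0.014 m), for 0.1 s.
At the end, for the whole second after the job is handed in: The oblong-footed stop is at rest and upright (7 degrees) in the slot: centre within 14 mm of the slot's middle line and 65 mm of its midpoint, underside at most 5 mm above the slot's floor, and the handle tight: joint above 1.02 rad (within 10 degrees of its hard stop) (value of joint knob above 1.02 rad and x of stop in the frame of jig between -0.014 and 0.014 m and y of stop in the frame of jig between -0.065 and 0.065 m and z of stop in the frame of jig below 0.015 m and angle between stop's own z axis and vertical below 0.12 rad and linear speed of stop below 0.02 m/s); the robot touches nothing.
It fails at once if the round-footed stop is moved more than 30 mm (distance of round_stop from where it was at the start of the episode above 0.03 m).
It fails at once if the oblong-footed stop is tipped over (more than 45 degrees) (angle between stop's own z axis and vertical above 0.785 rad).
It also fails if it takes over 43 s, if anything falls off the work surface, if the arm or the gripper's body presses on something with over 40 N, if the wrist force passes 120 N, or if a joint passes its speed limit or range.

### The arm

A 6-joint arm with a two-finger parallel gripper is mounted at the origin on the work surface. World frame = base frame: x ahead of the robot, y to its left, z up, the work surface at z = 0. Lengths are in m, angles in degrees, forces in N, time in s.
With the tool pointing down it reaches from about 0.275 to 0.75 m from the base axis. Payload 10.2 kg.
Tool frame: the origin (TCP) lies on the centre line of the jaws, within the pads' length; the fingertips stand 19 mm ahead of it and the grasp point (between the pads) is the TCP; y points along the fingers, z is the direction in which the jaws open and shut, and the axes are right-handed (so a half turn about y gives the same grasp; the last joint's range is limited). The gripper opens to 88 mm and grips with 3 to 60 N. Pads are 18 mm wide; open, the fingers measure 123 mm over their backs; the gripper's body (75 mm by 187 mm) begins 45 mm behind the grasp point.
Start: joints at [-77.888, 17.928, 85.812, -0, 76.261, -12.8], TCP at [0.221, -0.476, 0.258] pointing down, gripper open.
Joint ranges: [-168.41, 168.41], [-55.51, 124.54], [10.69, 146.95], [-70.63, 250.63], [1, 178], [-165.06, 165.06]. Speed limits (degrees/s): [136.94, 136.94, 172.46, 180, 180, 180].

### API

Orientations are given as a 3x3 rotation matrix whose columns are the frame's x, y, z axes.
In Python, from station import env gives the robot as it stands.
- The arm moves only by the shell command python3 -m crank 'ROWS' [FORCE]. ROWS is JSON, a list of rows, each a list of 3 entries, a list of its own where there are three numbers: the turn, a rotation vector about the world's x, y, z in rad, then the shift along the world's x, y, z in m, then the opening, from 0 (shut) to 1 (fully open). In form: [[[rx, ry, rz], [x, y, z], claw], ...]. A call has 1 to 5 rows; each row shifts and turns the commanded pose from where the row before left it; what a row does not reach is not made up. A row lasts 1/10 s, in which the tool goes at most 50 mm and 8.59 degrees, less where a joint would pass 70% of its speed; a pose out of reach is approached as far as the arm can. A call is refused whole if a number of a shift passes 0.05 or a number of a turn 0.15, either way. A call with a gripper value outside its range is refused whole. The fingers move at their own pace and stop on an object; FORCE is the grip in N (left out, the last holds). Time passes only in rows, so rows that do not move let the fingers close. It gives the time, the measured TCP pose, the force and the opening at its end, in the units of the state.
- env.sense(): the state, without advancing time (a new reading comes with each control period).
- env.read_camera(name): name is "side" or "top"; returns the picture (420x560x3 uint8, blue, green, red); there is no depth.
- env.calibration(name): a dict with "fx", "fy", "cx", "cy" (pixels), "view" (4x4, takes a point from world to camera coordinates). Camera axes: x right, y down, z forward; pixel columns grow to the right and rows downward; lengths in m; the calibration is good to about 2 mm. A picture is of the moment at which its call begins. calibration takes no time and is no camera call.
- env.close_job(): hands the job in, once; it reports no verdict.
The state is a dict: "clock": time; "joint_positions": joint angles; "qd": joint speeds; "tau": joint torques, N m; "eef_pos": TCP position; "tool_rot": TCP orientation; "wrist_force": force on the tool from outside, world axes, zero at the start; "torque": the same for the moment, N m; "finger_gap": finger opening in m.
Only numpy, scipy, OpenCV 4.12 (cv2) and the standard library are available. Lean on these libraries where they do the work, as an engineer would, in place of code of your own. Each camera call takes 0.05 s, during which the arm holds its last target. There are 200 camera calls.

## Working session

There is one attempt and no reset: what is moved stays moved. The work goes in short steps, Python scripts to look and compute and a shell command to move; the robot and the scene stay as the last step left them, time stands still between calls to the robot, and variables do not carry over. Pictures are saved under pics/ and viewed, about 8 in all and at most 12, crops included, and the job is handed in when it is done.

```bash
ls; mkdir -p pics
python3 - <<'E'
from station import env
import cv2,numpy as np
for n in("top","side"):
    cv2.imwrite(f"pics/{n}0.png",env.read_camera(n))
    c=env.calibration(n);print(n,{k:np.round(v,4).tolist() for k,v in c.items()})
s=env.sense();print({k:np.round(v,3).tolist() for k,v in s.items()})
E
```

```text
pics
top {'fx': 396.0595, 'fy': 396.0595, 'cx': 279.1677, 'cy': 210.4411, 'view': [[0.0019, -0.9991, -0.043, 0.0286], [-0.9974, 0.0012, -0.0726, 0.5097], [0.0726, 0.0431, -0.9964, 0.8424], [0.0, 0.0, 0.0, 1.0]]}
side {'fx': 486.9228, 'fy': 486.9228, 'cx': 269.975, 'cy': 208.6297, 'view': [[-0.9709, -0.2396, 0.0014, 0.5112], [-0.1791, 0.7219, -0.6685, 0.1392], [0.1592, -0.6492, -0.7438, 1.0537], [0.0, 0.0, 0.0, 1.0]]}
{'clock': 0.1, 'joint_positions': [-77.888, 17.955, 85.848, -0.0, 76.26, -12.802], 'qd': [-0.018, -0.078, -0.194, 0.069, -0.011, 0.097], 'tau': [0.002, -40.281, -25.264, 0.07, 0.034, -0.0], 'eef_pos': [0.221, -0.476, 0.257], 'tool_rot': [[-0.907, -0.0, 0.421], [-0.421, 0.001, -0.907], [-0.0, -1.0, -0.001]], 'wrist_force': [-0.135, 0.217, 0.352], 'torque': [0.037, -0.018, 0.007], 'finger_gap': 0.088}
```

View pics/top0.png

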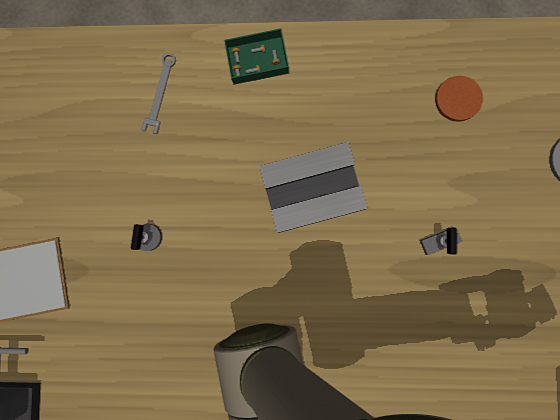

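View pics/side0.png

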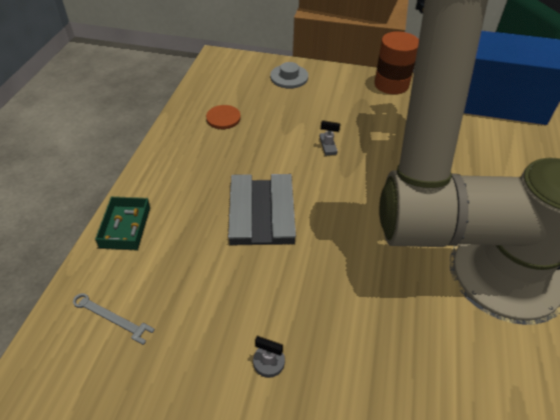

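Top view: oblong-footed stop at about (440,241), bar at (452,240). Round stop at (147,237), jig centre at about (313,187). I'll measure these now.

```bash
cat > h.py <<'E'
import cv2,numpy as np
from station import env
def ray(n,p):
    c=env.calibration(n);V=np.array(c["view"]);R,t=V[:3,:3],V[:3,3]
    d=R.T@np.array([(p[0]-c["cx"])/c["fx"],(p[1]-c["cy"])/c["fy"],1]);return -R.T@t,d
def on(n,p,z):
    o,d=ray(n,p);return o+d*(z-o[2])/d[2]
def tri(p,q):
    (o,d),(a,e)=ray("top",p),ray("side",q)
    s=np.linalg.lstsq(np.c_[d,-e],a-o,rcond=None)[0]
    u,v=o+s[0]*d,a+s[1]*e;return (u+v)/2,np.linalg.norm(u-v)
def proj(n,P):
    c=env.calibration(n);q=np.array(c["view"])@np.r_[P,1];return np.array([c["fx"]*q[0]/q[2]+c["cx"],c["fy"]*q[1]/q[2]+c["cy"]])
def blob(m,box):
    x0,y0,x1,y1=box;k=np.zeros(m.shape,np.uint8);k[y0:y1,x0:x1]=m[y0:y1,x0:x1]*255
    cs=cv2.findContours(k,cv2.RETR_EXTERNAL,cv2.CHAIN_APPROX_NONE)[0]
    return max(cs,key=cv2.contourArea)
def cen(c):
    m=cv2.moments(c);return m["m10"]/m["m00"],m["m01"]/m["m00"]
def ang(P):  # direction of long axis in world xy, deg, minAreaRect
    r=cv2.boxPoints(cv2.minAreaRect(np.float32(P[:,:2]*1000)));a,b=r[1]-r[0],r[2]-r[1]
    l=a if np.hypot(*a)>np.hypot(*b) else b
    return np.degrees(np.arctan2(l[1],l[0]))%180,np.hypot(*a),np.hypot(*b),r.mean(0)
E
python3 - <<'E'
from h import *
T=cv2.imread("pics/top0.png");S=cv2.imread("pics/side0.png")
hs=lambda I:cv2.cvtColor(I,cv2.COLOR_BGR2HSV)
tb=blob(T.max(2)<40,(400,215,480,270));sb=blob(S.max(2)<40,(310,110,350,135))
print("bar",tri(cen(tb),cen(sb)),cv2.contourArea(tb),cv2.contourArea(sb))
print("bar ang",ang(np.array([on("top",p[0],.08) for p in tb])))
h=hs(T);gr=(h[...,1]<60)&(h[...,2]>40)&(h[...,2]<200)
k=gr|(T.max(2)<40)
f=blob(gr,(400,225,480,270));print("foot",ang(np.array([on("top",p[0],.017) for p in f])),cen(f))
j=blob(h[...,1]<70,(240,130,385,245));print("jig",ang(np.array([on("top",p[0],.03) for p in j])))
j2=blob((h[...,1]<70)&(h[...,2]<100),(240,150,385,225));print("slot",ang(np.array([on("top",p[0],.01) for p in j2])))
a=cv2.resize(T[205:275,400:480],None,fx=7,fy=7,interpolation=2);b=cv2.resize(S[110:165,310:350],None,fx=7,fy=7,interpolation=2)
c=np.zeros((490,840,3),np.uint8);c[:,:560]=a;c[:385,560:]=b;cv2.imwrite("pics/c1.png",cv2.resize(c,(798,465)))
E
```

```text
bar (array([ 0.44439683, -0.31717805,  0.07090966]), np.float64(0.0026939398902395555)) 217.5 106.5
bar ang (np.float32(178.28496), np.float32(49.645836), np.float32(21.32199), array([ 445.45502, -312.3574 ], dtype=float32))
foot (np.float32(111.93935), np.float32(57.844765), np.float32(33.152767), array([ 440.66837, -306.30765], dtype=float32)) (434.7343824511206, 242.8140200286123)
jig (np.float32(105.05263), np.float32(200.45523), np.float32(150.0422), array([559.9116 , -42.69989], dtype=float32))
slot (np.float32(105.080666), np.float32(198.83191), np.float32(49.813705), array([562.2798  , -42.180054], dtype=float32))
```

View pics/c1.png

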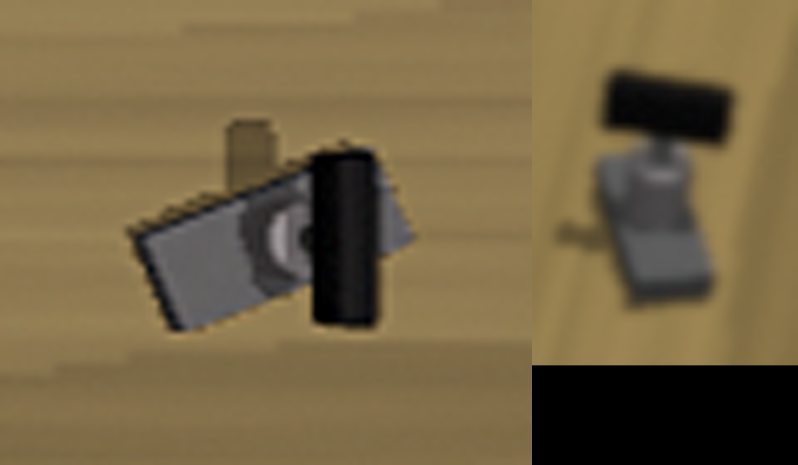

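Bar centre is at (0.444, -0.317, 0.071), height as expected, bearing about 179°. The foot lies along 112°, so the knob is near 0.03. The jig is at (0.560, -0.042) with its slot along 105°, and its 200×150 mm size checks out. The jaws need to turn +155° to leave wrist range for the tightening. I'll spin while approaching.

```bash
R='[[0,0,0.15],[0.012,0.009,-0.005],1]'
python3 -m crank '[[[0,0,0.15],[0.012,0.009,-0.005],1],[[0,0,0.15],[0.012,0.009,-0.005],1],[[0,0,0.15],[0.012,0.009,-0.005],1],[[0,0,0.15],[0.012,0.009,-0.005],1],[[0,0,0.15],[0.012,0.009,-0.005],1]]'
python3 -m crank '[[[0,0,0.15],[0.012,0.009,-0.005],1],[[0,0,0.15],[0.012,0.009,-0.005],1],[[0,0,0.15],[0.012,0.009,-0.005],1],[[0,0,0.15],[0.012,0.009,-0.005],1],[[0,0,0.15],[0.012,0.009,-0.005],1]]'
python3 -m crank '[[[0,0,0.15],[0.012,0.009,-0.005],1],[[0,0,0.15],[0.012,0.009,-0.005],1],[[0,0,0.15],[0.012,0.009,-0.005],1],[[0,0,0.15],[0.012,0.009,-0.005],1],[[0,0,0.15],[0.012,0.009,-0.005],1]]'
python3 -m crank '[[[0,0,0.15],[0.012,0.009,-0.005],1],[[0,0,0.15],[0.012,0.009,-0.005],1],[[0,0,0.15],[0.012,0.009,-0.005],1],[[0,0,0],[0,0,0],1],[[0,0,0],[0,0,0],1]]'
python3 -c "
from h import *
s=env.sense();R=s['tool_rot'];print(s['clock'],s['eef_pos'],np.degrees(np.arctan2(R[1][2],R[0][2])),s['joint_positions'],R)"
```

```text
clock: 0.6
eef_pos: [0.2816, -0.4306, 0.2322]
tool_rot: [[-0.371, -0.0, 0.929], [-0.929, 0.001, -0.371], [-0.001, -1.0, -0.0]]
wrist_force: [-0.6, -1.8, -0.2]
finger_gap: 0.0879
clock: 1.1
eef_pos: [0.3415, -0.3856, 0.2072]
tool_rot: [[0.362, -0.0, 0.932], [-0.932, 0.001, 0.362], [-0.001, -1.0, -0.0]]
wrist_force: [-0.6, 0.6, 0.2]
finger_gap: 0.0884
clock: 1.6
eef_pos: [0.4015, -0.3406, 0.1822]
tool_rot: [[0.9, -0.0, 0.436], [-0.436, 0.001, 0.9], [-0.001, -1.0, 0.0]]
wrist_force: [-0.2, -1.2, -0.6]
finger_gap: 0.088
clock: 2.1
eef_pos: [0.4369, -0.3142, 0.1676]
tool_rot: [[1.0, -0.0, 0.01], [-0.01, 0.0, 1.0], [-0.0, -1.0, 0.0]]
wrist_force: [-0.7, -0.4, -0.5]
finger_gap: 0.088
2.1 [ 0.43688508 -0.31421631  0.16761481] 89.40932722756382 [-4.82001232e+01  2.45312243e+01  9.05950601e+01 -1.29661819e-02
  6.49022933e+01 -1.37603951e+02] [[ 9.99946743e-01 -4.85218214e-04  1.03090018e-02]
 [-1.03088886e-02  2.35222182e-04  9.99946834e-01]
 [-4.87617323e-04 -9.99999855e-01  2.30207594e-04]]
```

```bash
python3 -m crank '[[[0,0,0],[0.007,-0.002,-0.02],1],[[0,0,0],[0,0,-0.03],1],[[0,0,0],[0,0,-0.02],1],[[0,0,0],[0,0,-0.015],1],[[0,0,0],[0,0,-0.012],1]]'
python3 -m crank '[[[0,0,0],[0,0,0],0.3],[[0,0,0],[0,0,0],0.2],[[0,0,0],[0,0,0],0.1],[[0,0,0],[0,0,0],0.1],[[0,0,0],[0,0,0],0]]' 30
python3 -m crank '[[[0,0,0],[0,0,0],0],[[0,0,0],[0,0,0],0],[[0,0,0],[0,0,0],0]]'
python3 -m crank '[[[0,0,0],[0,0,0.01],0],[[0,0,0],[0,0,0.02],0],[[0,0,0],[0,0,0.025],0],[[0,0,0],[0,0,0.025],0],[[0,0,0],[0,0,0],0]]'
python3 - <<'E'
from h import *
T=env.read_camera("top");S=env.read_camera("side")
P=np.array([.444,-.317,.11]);a,b=[proj(n,P).astype(int) for n in("top","side")];print(a,b)
f=lambda I,p:cv2.resize(I[max(p[1]-50,0):p[1]+50,max(p[0]-60,0):p[0]+60],(400,333),interpolation=2)
cv2.imwrite("pics/t2.png",T);cv2.imwrite("pics/s2.png",S);cv2.imwrite("pics/c2.png",np.hstack([f(T,a),f(S,b)]))
E
```

```text
clock: 2.6
eef_pos: [0.4435, -0.3167, 0.07]
tool_rot: [[1.0, -0.0, 0.011], [-0.011, 0.0, 1.0], [-0.0, -1.0, 0.0]]
wrist_force: [-0.1, 0.1, 0.5]
finger_gap: 0.088
clock: 3.1
eef_pos: [0.4443, -0.3163, 0.0712]
tool_rot: [[1.0, 0.001, 0.007], [-0.007, -0.001, 1.0], [0.001, -1.0, -0.001]]
wrist_force: [0.2, -0.0, -0.3]
finger_gap: 0.0504
clock: 3.4
eef_pos: [0.4441, -0.3161, 0.0707]
tool_rot: [[1.0, 0.0, 0.007], [-0.007, -0.0, 1.0], [0.0, -1.0, -0.0]]
wrist_force: [-0.1, -0.0, 0.1]
finger_gap: 0.0266
clock: 3.9
eef_pos: [0.445, -0.317, 0.1538]
tool_rot: [[1.0, 0.004, 0.007], [-0.007, -0.004, 1.0], [0.004, -1.0, -0.004]]
wrist_force: [0.1, -0.0, -4.9]
finger_gap: 0.0137
[459 241] [330 113]
```

View pics/c2.png

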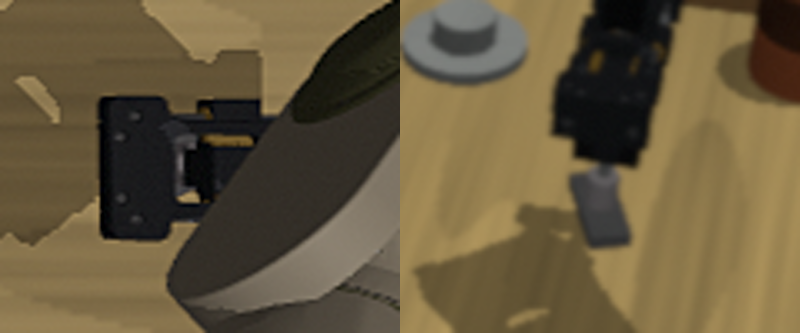

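The bar is held (gap 13.7 mm) and the stop hangs upright. The lift began while the fingers were still closing, though, so the grip is probably about 1 cm higher than planned. I'll check by feel on placing and regrip in the slot. Carrying now.

```bash
python3 -m crank '[[[0,0,0],[0.006,0.014,0.01],0],[[0,0,-0.01],[0.01,0.024,0],0],[[0,0,-0.02],[0.012,0.028,0],0],[[0,0,-0.02],[0.012,0.028,0],0],[[0,0,-0.02],[0.012,0.029,0],0]]'
python3 -m crank '[[[0,0,-0.02],[0.012,0.029,0],0],[[0,0,-0.02],[0.012,0.029,0],0],[[0,0,-0.02],[0.012,0.029,0],0],[[0,0,0],[0.012,0.027,0],0],[[0,0,0],[0.011,0.02,0],0]]'
python3 -m crank '[[[0,0,0],[0.008,0.014,0],0],[[0,0,0],[0.003,0.004,0],0],[[0,0,0],[0,0,0],0]]'
python3 - <<'E'
from h import *
T=env.read_camera("top");S=env.read_camera("side")
P=np.array([.56,-.042,.08]);a,b=[proj(n,P).astype(int) for n in("top","side")];print(a,b)
f=lambda I,p:cv2.resize(I[max(p[1]-60,0):p[1]+60,max(p[0]-72,0):p[0]+72],(400,333),interpolation=2)
cv2.imwrite("pics/t3.png",T);cv2.imwrite("pics/s3.png",S);cv2.imwrite("pics/c3.png",np.hstack([f(T,a),f(S,b)]))
E
```

```text
clock: 4.5
eef_pos: [0.4963, -0.191, 0.16]
tool_rot: [[0.997, -0.002, 0.077], [-0.077, 0.001, 0.997], [-0.002, -1.0, 0.001]]
wrist_force: [0.7, -0.6, -3.9]
finger_gap: 0.0136
clock: 5.0
eef_pos: [0.555, -0.0563, 0.16]
tool_rot: [[0.991, -0.002, 0.135], [-0.135, 0.001, 0.991], [-0.002, -1.0, 0.001]]
wrist_force: [-0.1, -1.0, -3.9]
finger_gap: 0.0134
clock: 5.3
eef_pos: [0.5661, -0.0409, 0.1603]
tool_rot: [[0.991, -0.001, 0.136], [-0.136, 0.0, 0.991], [-0.001, -1.0, -0.0]]
wrist_force: [0.1, -0.0, -4.5]
finger_gap: 0.0137
[312 183] [260 188]
```

View pics/c3.png

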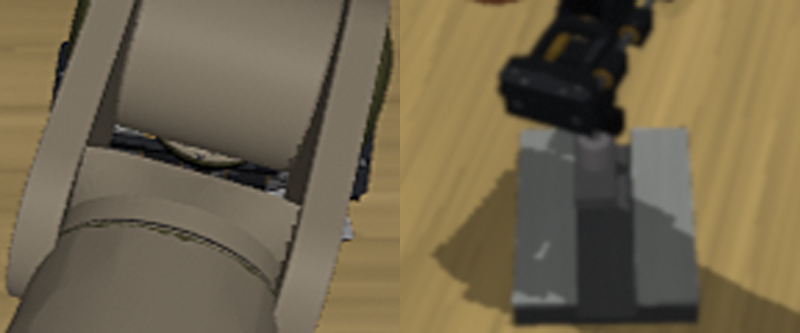

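Run:
```python
from h import *
S0=cv2.imread("pics/side0.png");S=cv2.imread("pics/s3.png")
h=cv2.cvtColor(S0,cv2.COLOR_BGR2HSV)
u=np.array([np.cos(np.radians(105)),np.sin(np.radians(105))]);n=np.array([u[1],-u[0]])
C=np.array([.56,-.0427])
for r in(190,205,220,230):
    g=S0[r].max(1).astype(int);s=h[r,:,1];row=g[225:302]
    d=np.diff(cv2.GaussianBlur(S0[r:r+1].max(2).astype(np.float32),(3,1),0)[0]);
    l=240+np.argmin(d[240:262]);rr=262+np.argmax(d[262:285])
    # slot's inner edges: at top of wall(.03) or floor
    for z in(.03,.01):
        e=[ (on("side",(q+.5,r),z)[:2]-C) for q in(l,rr)];print(r,l,rr,z,[np.round([v@n,v@u],4).tolist() for v in e])
# stop post/foot now
cv2.imwrite("pics/c4.png",cv2.resize(S[150:245,215:310],None,fx=6,fy=6,interpolation=2))
```

```text
190 251 270 0.03 [[0.0216, -0.0449], [-0.0243, -0.0441]]
190 251 270 0.01 [[0.0223, -0.0644], [-0.0248, -0.0635]]
205 251 271 0.03 [[0.0213, 0.0042], [-0.0257, 0.0051]]
205 251 271 0.01 [[0.022, -0.0141], [-0.0262, -0.0132]]
220 251 271 0.03 [[0.0211, 0.0507], [-0.0247, 0.0515]]
220 251 271 0.01 [[0.0217, 0.0335], [-0.0251, 0.0344]]
230 251 272 0.03 [[0.0209, 0.0803], [-0.0263, 0.0812]]
230 251 272 0.01 [[0.0216, 0.0638], [-0.0268, 0.0647]]
```

View pics/c4.png

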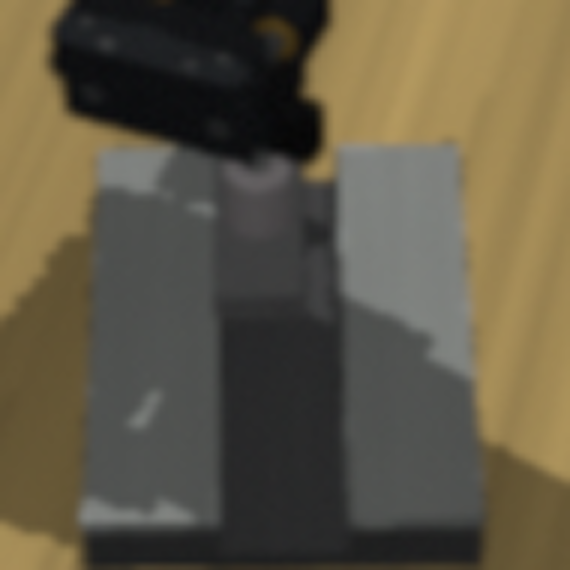

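Run:
```python
from h import *
a=np.radians(105);u=np.array([np.cos(a),np.sin(a),0]);n=np.array([u[1],-u[0],0]);C=np.array([.56,-.0427,0])
A=np.array(env.sense()['eef_pos']);print((A-C)@n,(A-C)@u)
for name,p,k in(("foot front bottom",(258.3,202.5),.04),("post top-ish",(258.0,179.5),.0)):
    o,d=ray("side",p);t=((A-C)@u+k-(o-C)@u)/(d@u);P=o+t*d;print(name,P,(P-C)@n)
```

```text
0.005817690013208885 -0.0006534679036105649
foot front bottom [ 0.55437718 -0.0034721   0.07645661] 0.004721697866876547
post top-ish [ 0.56471201 -0.04211394  0.10901922] 0.0047031345682618025
```

Foot underside is at z≈0.073, so the grip sits 87 mm above the underside. The foot is parallel to the slot and needs a -6.5 mm sideways shift. Lowering now.

```bash
python3 -m crank '[[[0,0,0],[-0.0065,-0.0015,0],0],[[0,0,0],[0,0,-0.015],0],[[0,0,0],[0,0,-0.02],0],[[0,0,0],[0,0,-0.013],0],[[0,0,0],[0,0,-0.004],0]]'
python3 -m crank '[[[0,0,0],[0,0,-0.003],0],[[0,0,0],[0,0,-0.003],0],[[0,0,0],[0,0,0],0]]'
python3 -m crank '[[[0,0,0],[0,0,-0.002],0],[[0,0,0],[0,0,0],0]]'
```

```text
clock: 5.9
eef_pos: [0.5587, -0.043, 0.1075]
tool_rot: [[0.991, -0.002, 0.137], [-0.137, 0.001, 0.991], [-0.002, -1.0, 0.0]]
wrist_force: [-0.4, -0.2, -2.9]
finger_gap: 0.0134
clock: 6.2
eef_pos: [0.5597, -0.0427, 0.1029]
tool_rot: [[0.991, 0.0, 0.136], [-0.136, -0.0, 0.991], [0.0, -1.0, -0.0]]
wrist_force: [0.1, 0.2, -4.3]
finger_gap: 0.0135
clock: 6.4
eef_pos: [0.5597, -0.0427, 0.1008]
tool_rot: [[0.991, 0.0, 0.136], [-0.136, -0.0, 0.991], [0.0, -1.0, -0.0]]
wrist_force: [0.2, 0.1, -4.0]
finger_gap: 0.0136
```

```bash
python3 -m crank '[[[0,0,0],[0,0,-0.002],0],[[0,0,0],[0,0,0],0]]'
python3 -m crank '[[[0,0,0],[0,0,-0.002],0],[[0,0,0],[0,0,0],0]]'
```

```text
clock: 6.6
eef_pos: [0.5601, -0.0428, 0.0994]
tool_rot: [[0.991, 0.001, 0.136], [-0.136, -0.001, 0.991], [0.001, -1.0, -0.0]]
wrist_force: [-1.1, 0.1, 1.8]
finger_gap: 0.0135
clock: 6.8
eef_pos: [0.5607, -0.0434, 0.099]
tool_rot: [[0.991, 0.003, 0.136], [-0.136, -0.002, 0.991], [0.004, -1.0, -0.002]]
wrist_force: [-3.9, -2.4, 15.1]
finger_gap: 0.0132
```

Contact came at TCP 0.099, which fits the floor (the wall tops would give 0.118). Now release, lower, regrip on the bar's full height, and look.

```bash
python3 -m crank '[[[0,0,0],[0,0,0.001],0.5],[[0,0,0],[0,0,0],0.5],[[0,0,0],[0,0,0],0.5],[[0,0,0],[0,0,0],0.5],[[0,0,0],[0,0,0],0.5]]'
python3 -m crank '[[[0,0,0],[0,0,-0.008],0.5],[[0,0,0],[0,0,-0.008],0.5],[[0,0,0],[0,0,0],0.5]]'
python3 - <<'E'
from h import *
S=env.read_camera("side");cv2.imwrite("pics/s5.png",S);cv2.imwrite("pics/c5.png",cv2.resize(S[150:245,215:310],None,fx=6,fy=6,interpolation=2))
E
```

```text
clock: 7.3
eef_pos: [0.5596, -0.0426, 0.0975]
tool_rot: [[0.991, -0.0, 0.136], [-0.136, 0.0, 0.991], [-0.0, -1.0, 0.0]]
wrist_force: [0.0, -0.5, -0.6]
finger_gap: 0.0439
clock: 7.6
eef_pos: [0.5589, -0.0425, 0.0801]
tool_rot: [[0.991, -0.003, 0.136], [-0.136, 0.001, 0.991], [-0.003, -1.0, 0.0]]
wrist_force: [-0.2, 0.3, -0.7]
finger_gap: 0.0445
```

View pics/c5.png

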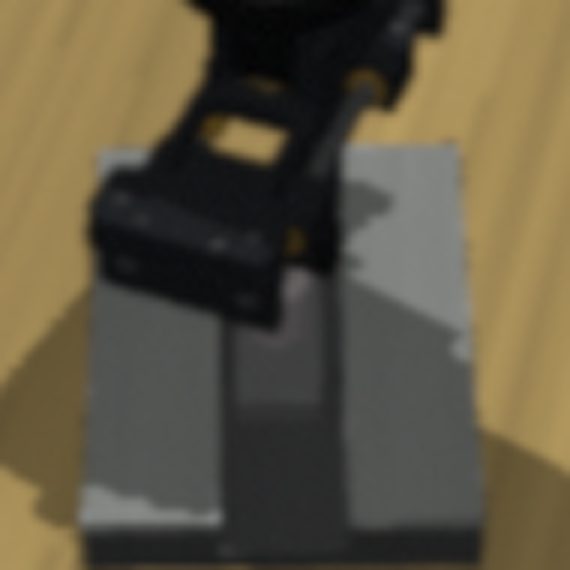

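The foot sits in the slot, centred between the walls (front end at crop x 238–322, slot 220–345). Grip fully, then turn clockwise.

```bash
python3 -m crank '[[[0,0,0],[0,0,0],0],[[0,0,0],[0,0,0],0],[[0,0,0],[0,0,0],0],[[0,0,0],[0,0,0],0],[[0,0,0],[0,0,0],0]]' 30
python3 -m crank '[[[0,0,0],[0,0,0],0],[[0,0,0],[0,0,0],0],[[0,0,0],[0,0,0],0]]'
python3 -m crank '[[[0,0,-0.05],[0,0,0],0],[[0,0,-0.1],[0,0,0],0],[[0,0,-0.1],[0,0,0],0],[[0,0,-0.1],[0,0,0],0],[[0,0,-0.1],[0,0,0],0]]'
python3 -c "
from h import *
s=env.sense();print(s['torque'])"
python3 -m crank '[[[0,0,-0.1],[0,0,0],0],[[0,0,-0.1],[0,0,0],0],[[0,0,-0.1],[0,0,0],0],[[0,0,-0.1],[0,0,0],0],[[0,0,-0.1],[0,0,0],0]]'
python3 -c "
from h import *
s=env.sense();print(s['torque'])"
```

```text
clock: 8.15
eef_pos: [0.5597, -0.0427, 0.0818]
tool_rot: [[0.991, 0.0, 0.136], [-0.136, -0.0, 0.991], [0.0, -1.0, -0.0]]
wrist_force: [0.3, -1.0, 0.1]
finger_gap: 0.0139
clock: 8.45
eef_pos: [0.5597, -0.0427, 0.0818]
tool_rot: [[0.991, 0.0, 0.136], [-0.136, -0.0, 0.991], [0.0, -1.0, -0.0]]
wrist_force: [0.1, 0.3, 0.7]
finger_gap: 0.0138
clock: 8.95
eef_pos: [0.5593, -0.0421, 0.0817]
tool_rot: [[0.831, -0.001, 0.557], [-0.557, 0.001, 0.831], [-0.001, -1.0, 0.0]]
wrist_force: [-1.4, 2.5, 2.4]
finger_gap: 0.014
[0.57331874 0.10490168 0.2109507 ]
clock: 9.45
eef_pos: [0.5597, -0.042, 0.0818]
tool_rot: [[0.462, 0.0, 0.887], [-0.887, 0.001, 0.462], [-0.001, -1.0, 0.001]]
wrist_force: [1.0, 4.2, 0.6]
finger_gap: 0.0136
[ 0.65163386 -0.33844138  0.24659392]
```

```bash
python3 -m crank '[[[0,0,-0.1],[0,0,0],0],[[0,0,-0.1],[0,0,0],0],[[0,0,-0.05],[0,0,0],0],[[0,0,0],[0,0,0],0]]'
python3 -c "
from h import *
s=env.sense();print(s['torque'])"
python3 -m crank '[[[0,0,-0.05],[0,0,0],0],[[0,0,-0.05],[0,0,0],0],[[0,0,0],[0,0,0],0]]'
python3 -c "
from h import *
s=env.sense();R=s['tool_rot'];print(s['torque'],np.degrees(np.arctan2(R[1][2],R[0][2])))"
```

```text
clock: 9.85
eef_pos: [0.5599, -0.0421, 0.0818]
tool_rot: [[0.232, 0.001, 0.973], [-0.973, 0.001, 0.232], [-0.0, -1.0, 0.001]]
wrist_force: [2.7, 3.2, -0.7]
finger_gap: 0.0135
[ 0.54573599 -0.59898219  0.07592805]
clock: 10.15
eef_pos: [0.56, -0.0423, 0.0818]
tool_rot: [[0.134, 0.001, 0.991], [-0.991, 0.0, 0.134], [-0.0, -1.0, 0.001]]
wrist_force: [3.9, 3.7, 0.6]
finger_gap: 0.014
[ 0.6457094  -0.73668395  0.1752363 ] 7.706733142493466
```

```bash
for i in 1; do python3 -m crank '[[[0,0,-0.04],[0,0,0],0],[[0,0,0],[0,0,0],0]]'
python3 -c "
from h import *
s=env.sense();R=s['tool_rot'];print(s['torque'],np.degrees(np.arctan2(R[1][2],R[0][2])))"; done
python3 -m crank '[[[0,0,-0.04],[0,0,0],0],[[0,0,0],[0,0,0],0]]'
python3 -c "
from h import *
s=env.sense();R=s['tool_rot'];print(s['torque'],np.degrees(np.arctan2(R[1][2],R[0][2])))
S=env.read_camera('side');cv2.imwrite('pics/s6.png',S);cv2.imwrite('pics/c6.png',cv2.resize(S[150:245,215:310],None,fx=6,fy=6,interpolation=2))"
```

```text
clock: 10.35
eef_pos: [0.56, -0.0423, 0.0818]
tool_rot: [[0.095, 0.001, 0.995], [-0.996, 0.0, 0.095], [-0.0, -1.0, 0.001]]
wrist_force: [3.3, 3.2, -0.4]
finger_gap: 0.0134
[ 0.66770123 -0.70996952  0.17764299] 5.437348067303959
clock: 10.55
eef_pos: [0.56, -0.0423, 0.0819]
tool_rot: [[0.055, 0.001, 0.998], [-0.998, 0.0, 0.055], [-0.0, -1.0, 0.001]]
wrist_force: [3.3, 3.3, -0.0]
finger_gap: 0.0139
[ 0.66165034 -0.80160188  0.30841887] 3.174012414770215
```

View pics/c6.png

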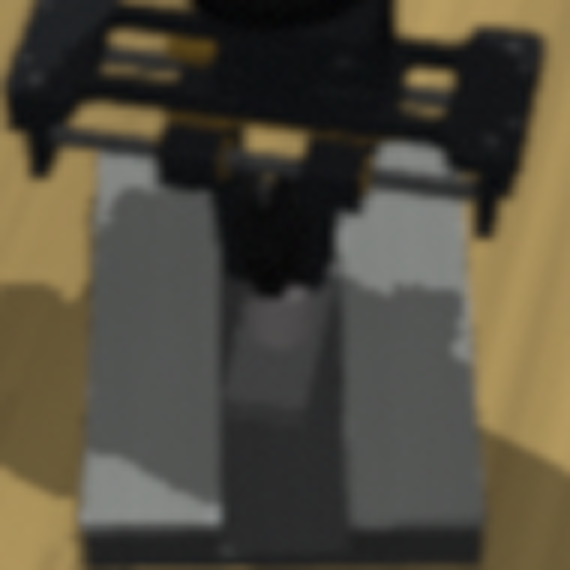

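The foot is turned against the slot walls (front end at crop x 225–305) and the bar lies nearly along it. A bit more, watching for the stop.

```bash
python3 -m crank '[[[0,0,-0.04],[0,0,0],0],[[0,0,0],[0,0,0],0],[[0,0,0],[0,0,0],0]]'
python3 -c "
from h import *
s=env.sense();R=s['tool_rot'];print(s['torque'],np.degrees(np.arctan2(R[1][2],R[0][2])))"
python3 -m crank '[[[0,0,-0.03],[0,0,0],0],[[0,0,0],[0,0,0],0],[[0,0,0],[0,0,0],0]]'
python3 -c "
from h import *
s=env.sense();R=s['tool_rot'];print(s['torque'],np.degrees(np.arctan2(R[1][2],R[0][2])))"
```

```text
clock: 10.9
eef_pos: [0.56, -0.0424, 0.0819]
tool_rot: [[0.017, 0.001, 1.0], [-1.0, -0.0, 0.017], [0.0, -1.0, 0.001]]
wrist_force: [4.1, 3.2, -0.6]
finger_gap: 0.014
[ 0.54653507 -0.65142054  0.63250707] 0.9853903436670094
clock: 11.2
eef_pos: [0.5598, -0.0425, 0.0818]
tool_rot: [[-0.015, 0.001, 1.0], [-1.0, -0.0, -0.015], [0.0, -1.0, 0.001]]
wrist_force: [3.0, 3.4, 1.1]
finger_gap: 0.0142
[ 0.56510499 -0.72101075  0.62388322] -0.8458362784215842
```

Torque has plateaued at 0.63 N m, three times the knob's stiffness, so the hard stop is reached. Release, rise, clear the view.

```bash
python3 -m crank '[[[0,0,0.02],[0,0,0],0.5],[[0,0,0],[0,0,0],0.5],[[0,0,0],[0,0,0],0.5],[[0,0,0],[0,0,0],0.5],[[0,0,0],[0,0,0],0.5]]'
python3 -m crank '[[[0,0,0],[0,0,0.01],0.5],[[0,0,0],[0,0,0.03],0.5],[[0,0,0],[0,0,0.04],0.5],[[0,0,0],[0,0,0.04],0.5],[[0,0,0],[-0.01,-0.03,0.04],0.5]]'
python3 -m crank '[[[0,0,0],[-0.02,-0.045,0],0.5],[[0,0,0],[-0.02,-0.045,0],0.5],[[0,0,0],[-0.02,-0.045,0],0.5],[[0,0,0],[-0.02,-0.045,0],0.5],[[0,0,0],[-0.02,-0.045,0],0.5]]'
python3 -m crank '[[[0,0,0],[-0.02,-0.045,0],0.5],[[0,0,0],[-0.01,-0.03,0],0.5],[[0,0,0],[0,0,0],0.5]]'
python3 - <<'E'
from h import *
T=env.read_camera("top");S=env.read_camera("side")
f=lambda I,p:cv2.resize(I[max(p[1]-50,0):p[1]+50,max(p[0]-60,0):p[0]+60],(400,333),interpolation=2)
a,b=[proj(n,np.array([.56,-.042,.04])).astype(int) for n in("top","side")];print(a,b)
cv2.imwrite("pics/t7.png",T);cv2.imwrite("pics/s7.png",S);cv2.imwrite("pics/c7.png",np.hstack([f(T,a),f(S,b)]))
X=lambda n,p:blob((T if n=="top" else S).max(2)<30,(p[0]-40,p[1]-40,p[0]+40,p[1]+30))
tb,sb=X("top",a),X("side",b);print(cv2.contourArea(tb),cv2.contourArea(sb),tri(cen(tb),cen(sb)),ang(np.array([on("top",p[0],.09) for p in tb])))
E
```

```text
clock: 11.7
eef_pos: [0.5595, -0.0428, 0.0816]
tool_rot: [[0.004, -0.0, 1.0], [-1.0, 0.0, 0.004], [-0.0, -1.0, -0.0]]
wrist_force: [-1.0, -0.8, -0.6]
finger_gap: 0.0437
clock: 12.2
eef_pos: [0.5499, -0.0703, 0.2435]
tool_rot: [[0.007, 0.001, 1.0], [-1.0, 0.0, 0.007], [-0.0, -1.0, 0.001]]
wrist_force: [0.8, -0.5, -0.3]
finger_gap: 0.0443
clock: 12.7
eef_pos: [0.4487, -0.2987, 0.2419]
tool_rot: [[0.004, 0.001, 1.0], [-1.0, -0.001, 0.004], [0.001, -1.0, 0.001]]
wrist_force: [1.0, -0.3, -0.1]
finger_gap: 0.0439
clock: 13.0
eef_pos: [0.4181, -0.3752, 0.2413]
tool_rot: [[-0.0, -0.0, 1.0], [-1.0, -0.001, -0.0], [0.001, -1.0, -0.0]]
wrist_force: [0.5, 0.7, -1.0]
finger_gap: 0.0441
[312 186] [260 200]
169.0 88.0 (array([ 0.55956474, -0.04183436,  0.08130588]), np.float64(0.002493323087895982)) (np.float32(94.80037), np.float32(59.071617), np.float32(19.91225), array([560.9411  , -37.929657], dtype=float32))
```

View pics/c7.png

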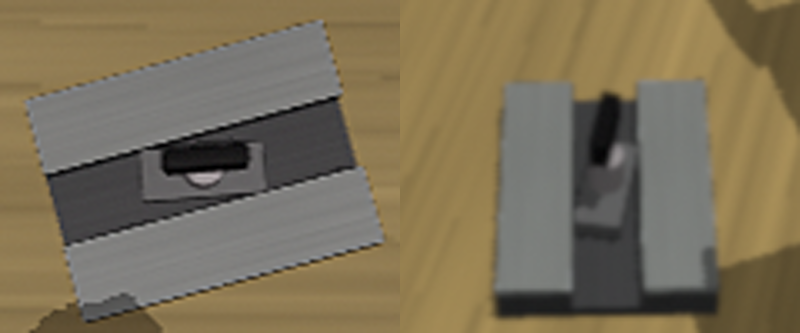

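The stop stands in the slot, foot braced corner to corner, bar in line with the foot in both views. The bar centre height of 0.081 matches a foot on the slot floor (0.080).

```bash
python3 -c "
from station import env
print(env.close_job())"
```

```text
the job is handed in; nothing more can be done
None
```

I stood the oblong-footed stop in the slot, turned its handle clockwise to the hard stop, and handed the job in at about 13 s. The interface gives no verdict.

**How it went:** On the first lift the fingers were still closing, so they gripped the bar about 19 mm higher than planned. The stop still hung upright, and I regripped it lower once it was in the slot. During the turn, the torque was about 0.2 N m, then levelled off near 0.63 N m, so the handle had reached its stop.

**Last checks:**
- **Position:** the bar centre is at (0.560, -0.042, 0.081), within about 2 mm of the jig's centre. That height matches a foot on the slot floor (0.080 expected). The two camera views disagree by about 2.5 mm.
- **Tightness:** the bar lies at about 95° and looks in line with the foot in both views. I judged the knob angle by eye and torque, not by measuring it directly.
- **Surroundings:** the gripper is clear of everything, and the arm never went near the round-footed stop. I did not measure that stop again at the end.

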